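# Zero the flake mill and back it off four clicks

## Task

Set the grind on the finishing bench's flake mill: using its black finger knob, turn the steel adjustment ring on top clockwise (seen from above) until you feel the burrs touch, gently and without forcing it, then turn it back anticlockwise exactly four clicks from that touch and let go. Leave the tins, the tray and the brush where they are.

Things in the scene. Friction and masses are not known exactly. Their poses are not given: they have to be found in the camera images.
- mill: The flake mill: grey casting bolted to the bench, carrying the steel adjustment ring on top; base plate 144 mm in diameter. Steel feed hopper on its +x side (top 140 mm high, reaching 154 mm from the axis), small wooden catch drawer on its -x side. Origin at bench height on the vertical axis about which the ring turns.
- axis_top (a point): Centre of the ring's flat top, on its vertical axis, 165 mm above the bench. The ring is a steel disc 124 mm in diameter, 20 mm thick, with a knurled edge. Clockwise from above closes the burrs. It clicks 12 times a turn (30 degrees each). While it just runs, clicks and friction give 1 to 3 N at the knob, either way. Released, it falls into the nearest click unless left on the crest between two.
- base_mid (a point): Centre of the casting's top face, under the ring, 143 mm above the bench, over the burrs. They touch exactly at a click position, hidden, new every time, 5 to 8 clicks clockwise of the start. Past the touch they resist like a spring, 5 N m per rad of ring turn (1.8 N per mm at the knob, on top of some 2 N of click). 1 N m (20 N at the knob, 0.2 rad past touch) is forcing and damages them.
- knob (a point): Middle of the black finger knob, an upright round cylinder 16 mm in diameter and 36 mm high, from 4 to 40 mm above the ring's flat top, 52 mm from the ring's axis. It goes round with the ring (the point's x axis points outward from the ring's axis) and spins freely on its own pin, so it can be held from above without turning the hand.
- gap (a joint): Burr gap in m, moved by the ring's fine thread: 0 where the burrs touch, +0.000006 per click of opening (4 clicks = 0.000024). Far finer than the sensors resolve: its reading is of no use, go by feel.
- squeeze (a joint): How far the burrs are pressed together past the touch, in m: 0 when free, -0.000000115 per 0.01 rad of ring turn past the touch. Far finer than the sensors resolve: its reading is of no use, go by feel.
- big_tin: Closed tin, 76 mm in diameter, 100 mm high, beside the mill; origin at the centre of its underside. Bystander.
- small_tin: Closed steel tin, 62 mm in diameter, 55 mm high, on the other side of the mill; origin at the centre of its underside. Bystander.
- dip_tray: Open black plastic tray, 130 x 100 x 45 mm; origin at the centre of its underside. Bystander.
- brush: Paint brush lying on the bench, handle along its -x; origin under its middle. Bystander.

How it is judged:
On the way:
1. the burrs have been brought to touch (value of joint gap below 4e-07 m and value of joint squeeze below -2e-07 m), for 0.05 s.
At the end, for the whole second after the job is handed in: The burrs have been brought to touch, and the ring then rests four clicks open from the touch (within a third of a click: burr gap 0.022 to 0.026 mm), the burrs no longer pressed together, the bystanders within 30 mm of where they were (value of joint gap between 2.2e-05 and 2.6e-05 m and value of joint squeeze above -2.3e-07 m).
It fails at once if the burrs were forced together (more than 1 N m on the ring past the touch) (value of joint squeeze below -2.3e-06 m).
It fails at once if the big tin was moved (distance of big_tin from where it was at the start of the episode above 0.03 m).
It fails at once if the small tin was moved (distance of small_tin from where it was at the start of the episode above 0.03 m).
It fails at once if the tray was moved (distance of dip_tray from where it was at the start of the episode above 0.03 m).
It fails at once if the brush was moved (distance of brush from where it was at the start of the episode above 0.03 m).
It also fails if it takes over 67 s, if anything falls off the work surface, if the arm or the gripper's body presses on something with over 40 N, if the wrist force passes 120 N, or if a joint passes its speed limit or range.

## Robot

A 7-joint arm with a two-finger parallel gripper is mounted at the origin on the work surface. World frame = base frame: x ahead of the robot, y to its left, z up, the work surface at z = 0. Lengths are in m, angles in rad, forces in N, time in s.
With the tool pointing down it reaches from about 0.35 to 0.9 m from the base axis. Payload 8.1 kg.
Tool frame: the origin (TCP) lies between the finger pads; the fingertips stand 11 mm ahead of it and the grasp point (between the pads) lies 8 mm behind it; z points along the fingers, y is the line along which they close (so a half turn about z gives the same grasp; the last joint's range is limited). The gripper opens to 92 mm and grips with 3 to 60 N. Pads are 19 mm wide; open, the fingers measure 130 mm over their backs; the gripper's body (75 mm by 190 mm) begins 47 mm behind the grasp point.
Start: joints at [-1.264, 0.434, 0.025, 1.573, -0.012, 1.134, -0.075], TCP at [0.249, 0.573, 0.212] pointing down, gripper open.
Joint ranges: [-2.62, 2.62], [-0.44, 2.09], [-1.27, 1.32], [0.08, 2.57], [-1.32, 4.46], [0.12, 2], [-2.74, 2.74]. Speed limits (rad/s): [2.22, 2.22, 3.01, 3.01, 3.14, 3.14, 3.14].

## Interface

Orientations are given as a unit quaternion [x, y, z, w].
In Python, from rig import read_state, imaging, order, models gives the robot as it stands.
- The arm moves only by the tool step_arm, never from a script. Its argument "series" is text: rows parted by semicolons, each of 4 numbers parted by spaces: the shift along the tool's x, y, z in cm, then the turn about the tool's z in rad. A call has 1 to 20 rows; each row is the pose to reach, as a shift and turn from the pose commanded when the call began, along the tool's axes at that moment; what a row does not reach only later rows make up. A row lasts 1/12 s, in which the tool goes at most 41.7 mm and 7.16 degrees, less where a joint would pass 70% of its speed; a pose out of reach is approached as far as the arm can. A call with a gripper value outside its range is refused whole. "jaw" is the opening, from 0 (shut) to 1 (fully open), set as the call begins (left out, the last holds). The fingers move at their own pace and stop on an object; "squeeze" is the grip in N (left out, the last holds). Time passes only in rows, so rows that repeat a pose let the fingers close. It gives the time, the measured TCP pose, the force, the opening and the grip force at its end, in the units of the state.
- read_state(): the state, without advancing time (a new reading comes with each control period).
- imaging.read_camera(name): name is "scene" or "side" or "wrist"; returns a dict with "pixels" (420x560x3 uint8, blue, green, red), "mtx" (3x3 intrinsics, pixels), "k1" (the pictures are not rectified: a ray, as slopes to the right and down, at radius r is drawn at 1 + k1 r^2 times it, then the intrinsics apply), "origin" and "orientation" of the camera in the world; the wrist camera has in their place "tool_from_camera" (4x4, takes a point from camera to tool coordinates, whose origin is the TCP and whose axes are the flange's). Camera axes: x right, y up, looking along -z (the intrinsics and any distortion apply to the point x, -y, -z); pixel columns grow to the right and rows downward; lengths in m; the calibration is good to about 2 mm. A picture is of the moment at which its call begins: read the wrist's pose just before it. There is no depth.
- order.sign_off(): hands the job in; it is judged then, once.
Trained networks look in a picture, given as the dict that the camera call returned (one of the last four; its "shot" number tells which), for a name from the list of things; names that differ only in an ending like _2 or _b are one class to them, and where a whole thing is asked for, a point or a joint stands for the part that bears it (a point fixed in the world has none). Each returns a list of dicts, best first, with "conf" (0 to 1); they miss things now and then, are a little off and sometimes report something else, mostly with a low value. They report only what shows in the picture. A call takes as long as a camera call.
- models.look_for(picture, name): "bbox" ([left, top, width, height] in pixels, round what is visible of it).
- models.place_of(picture, name): "location" ([column, row] in pixels: a listed point, or the origin of a listed thing).
The state is a dict: "time_s": time; "qpos": joint angles; "qvel": joint speeds; "tau": joint torques, N m; "eef_pos": TCP position; "eef_rot": TCP orientation; "wrist_force": force on the tool from outside, world axes, zero at the start; "moment": the same for the moment, N m; "gripper_width": opening from 0.0 (shut) to 1.0 (fully open); "grip_force": force on a finger pad.
Only numpy, scipy, OpenCV 4.12 (cv2) and the standard library are available. Lean on these libraries where they do the work, as an engineer would, in place of code of your own. Each camera call takes 0.05 s, during which the arm holds its last target. There are 200 camera calls.

## Working session

There is one attempt and no reset: what is moved stays moved. The work goes in short steps, Python scripts to look and compute and a tool call to move; the robot and the scene stay as the last step left them, time stands still between calls to the robot, and variables do not carry over. Pictures are saved under pics/ and viewed, at most 10 in all, crops included, and the job is handed in when it is done.

Besides the shell and the picture viewer there is one more tool, called after ">>>" by a JSON object that holds its "op" and its "data", one argument or row to a line. step_arm: Moves the arm, as the interface text tells. Its arguments: {"type":"object","properties":{"series":{"type":"string"},"jaw":{"type":"number"},"squeeze":{"type":"number"}},"required":["series"]}

```bash
mkdir -p pics; cat > h.py <<'E'
import numpy as np, cv2
from scipy.spatial.transform import Rotation as R
from rig import read_state, imaging, order, models
def cam(n):
    s=read_state(); d=imaging.read_camera(n)
    if n=="wrist":
        T=np.eye(4);T[:3,:3]=R.from_quat(s["eef_rot"]).as_matrix();T[:3,3]=s["eef_pos"]
        M=T@np.array(d["tool_from_camera"]); d["o"]=M[:3,3]; d["R"]=M[:3,:3]
    else:
        d["o"]=np.array(d["origin"]); q=np.array(d["orientation"],float)
        d["R"]=q if q.shape==(3,3) else R.from_quat(q).as_matrix()
    return d
def ray(d,px):
    K=np.array(d["mtx"]); 
    u=cv2.undistortPoints(np.array([[px]],float),K,np.array([d["k1"],0,0,0.]))[0,0]
    v=d["R"]@np.array([u[0],-u[1],-1]); return v/np.linalg.norm(v)
def at_z(d,px,z):
    v=ray(d,px); return d["o"]+v*(z-d["o"][2])/v[2]
def proj(d,p):
    c=d["R"].T@(np.array(p)-d["o"]); s=np.array([c[0],-c[1]])/-c[2]
    s=s*(1+d["k1"]*(s@s)); K=np.array(d["mtx"]); return K[:2,:2]@s+K[:2,2]
E
python3 - <<'E'
from h import *
s=read_state(); print({k:np.round(v,3) for k,v in s.items()})
for n in("scene","side","wrist"):
    d=cam(n); cv2.imwrite(f"pics/{n}0.png",d["pixels"])
    for t,z in(("knob",.187),("axis_top",.165),("mill",0),("big_tin",0),("small_tin",0)):
        for r in models.place_of(d,t)[:2]: print(n,t,np.round(r["location"]),round(r["conf"],2),at_z(d,r["location"],z).round(3))
E
cd pics; python3 -c "
import cv2,numpy as np
cv2.imwrite('a.png',cv2.resize(np.hstack([cv2.imread('scene0.png'),cv2.imread('side0.png')]),(800,300)))"
```

```text
{'time_s': np.float64(0.0), 'qpos': array([-1.264,  0.435,  0.025,  1.574, -0.012,  1.134, -0.075]), 'qvel': array([-0.001,  0.   , -0.002,  0.002,  0.001, -0.001,  0.   ]), 'tau': array([-1.0000e-03, -6.6787e+01,  9.8400e-01, -3.1443e+01, -6.1000e-02,
        4.4000e-02,  0.0000e+00]), 'eef_pos': array([0.249, 0.573, 0.212]), 'eef_rot': array([ 0.204,  0.979, -0.001, -0.   ]), 'wrist_force': array([0.591, 0.036, 0.237]), 'moment': array([-0.024,  0.048, -0.042]), 'grip_force': np.float64(0.0), 'gripper_width': np.float64(1.002)}
scene knob [268. 184.] 0.83 [ 0.524 -0.034  0.187]
scene mill [119. 193.] 0.74 [ 0.508 -0.517  0.   ]
scene mill [265. 235.] 0.66 [ 0.582 -0.035  0.   ]
scene big_tin [315. 248.] 0.75 [0.601 0.116 0.   ]
scene small_tin [219. 224.] 0.78 [ 0.569 -0.179  0.   ]
side knob [282. 214.] 0.82 [ 0.521 -0.04   0.187]
side mill [295. 252.] 0.83 [ 0.572 -0.037  0.   ]
side mill [293. 216.] 0.7 [0.673 0.117 0.   ]
side big_tin [275. 221.] 0.88 [0.608 0.13  0.   ]
side small_tin [317. 279.] 0.69 [ 0.56 -0.17  0.  ]
```

View pics/scene0.png

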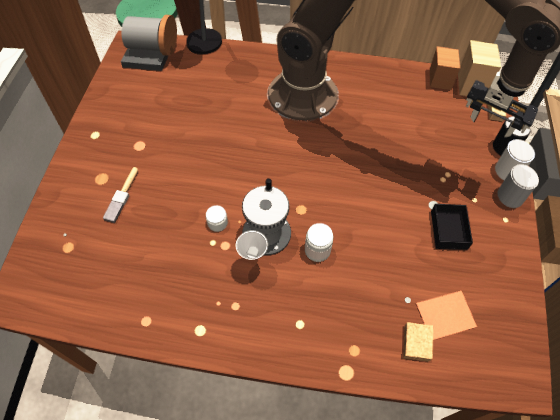

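View pics/side0.png

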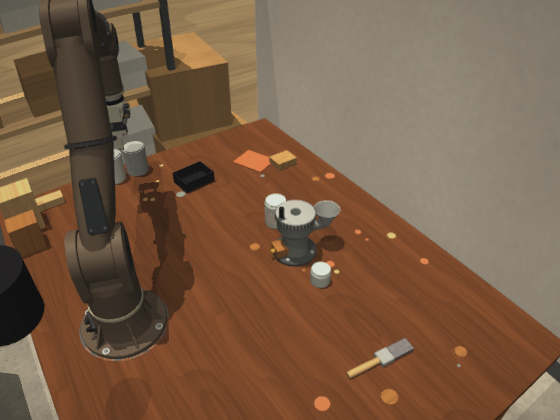

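The ring is at about (0.577, -0.036), with the knob on its robot side at about (0.523, -0.037). In the scene picture the knob is at px (268,184), and the hopper at (252,245) is on the far side. The tins at (217,218) and (319,243) are either side of the mill. I'm moving above the knob for a close look.

>>> {"op": "step_arm", "data": {
  "series": "0 0 -7; -49.5 -45 -7 0;-49.5 -45 -7 0"
}}

```text
invalid input at $.series[0]: expected 4 numbers
```

>>> {"op": "step_arm", "data": {
  "series": "0 0 -7 0; 0 0 -7 0; -49.5 -45 -7 0; -49.5 -45 -7 0; -49.5 -45 -7 0; -49.5 -45 -7 0; -49.5 -45 -7 0; -49.5 -45 -7 0; -49.5 -45 -7 0; -49.5 -45 -7 0; -49.5 -45 -7 0; -49.5 -45 -7 0; -49.5 -45 -7 0; -49.5 -45 -7 0; -49.5 -45 -7 0; -49.5 -45 -7 0; -49.5 -45 -7 0; -49.5 -45 -7 0; -49.5 -45 -7 0; -49.5 -45 -7 0"
}}

```text
time_s: 2.57
eef_pos: [0.5242, -0.0399, 0.2823]
eef_rot: [0.206, 0.978, -0.001, 0.0]
wrist_force: [-0.5, 1.4, -1.0]
gripper_width: 1.002
grip_force: 0.0
```

```bash
python3 - <<'E'
from h import *
d=cam("wrist"); s=read_state(); img=d["pixels"].copy(); print(s["eef_pos"],s["wrist_force"],d["o"])
for t,z in(("knob",.187),("axis_top",.165),("base_mid",.143)):
    for r in models.place_of(d,t)[:2]:
        p=r["location"]; print(t,np.round(p),round(r["conf"],2),at_z(d,p,z).round(4)); cv2.circle(img,tuple(int(v) for v in p),4,(0,0,255),1)
for a in np.linspace(0,2*np.pi,60):
    p=proj(d,[.577+.062*np.cos(a),-.036+.062*np.sin(a),.165]); cv2.circle(img,tuple(int(v) for v in p),1,(0,255,0),-1)
cv2.imwrite("pics/w1.png",img)
E
```

```text
[ 0.52373481 -0.03749735  0.28218016] [0.0829275  0.6707151  0.64923926] [ 0.46095159 -0.011738    0.45321632]
knob [292. 206.] 0.65 [ 0.5229 -0.0302  0.187 ]
```

View pics/w1.png

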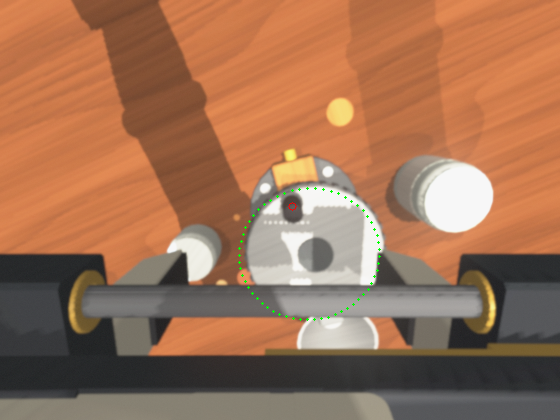

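The wrist view shows the knob at px (292,208), the ring spanning columns 248–383, and its hub at (316,254). My guessed outline sits about 5 px too far left, so I'll refine the centre from the hub and ring edges.

```bash
python3 - <<'E'
from h import *
from scipy.optimize import least_squares
d=cam("wrist"); s=read_state()
print("hub",at_z(d,(316,254),.165).round(4),"knob",at_z(d,(292,207.5),.187).round(4))
# ring edge at white/dark boundary: points picked by gradient along rays from hub in image
g=cv2.GaussianBlur(cv2.cvtColor(d["pixels"],cv2.COLOR_BGR2HSV)[...,1].astype(float),(3,3),0)
c=at_z(d,(316,254),.165); pts=[]
for a in np.linspace(0,2*np.pi,120,endpoint=False):
    rr=np.arange(.054,.070,.0005); px=np.array([proj(d,[c[0]+r*np.cos(a),c[1]+r*np.sin(a),.165]) for r in rr])
    if px[:,1].max()>280: continue
    v=g[px[:,1].round().astype(int),px[:,0].round().astype(int)]; k=np.argmax(np.abs(np.diff(v)))
    pts.append([c[0]+rr[k]*np.cos(a),c[1]+rr[k]*np.sin(a)])
pts=np.array(pts)
f=least_squares(lambda x:np.hypot(*(pts-x[:2]).T)-x[2],[c[0],c[1],.062],loss="soft_l1",f_scale=.001); print("ring",f.x.round(4),len(pts))
Rm=R.from_quat(s["eef_rot"]).as_matrix(); print(s["eef_pos"].round(4),Rm.round(3),s["time_s"])
E
```

```text
hub [ 0.5752 -0.0238  0.165 ] knob [ 0.5227 -0.0254  0.187 ]
ring [ 0.5731 -0.0303  0.0614] 74
[ 0.5234 -0.035   0.2823] [[-0.918  0.396 -0.   ]
 [ 0.396  0.918  0.001]
 [ 0.     0.001 -1.   ]] 2.8167
```

```bash
python3 - <<'E'
from h import *
P=[];K=[]
for i in range(3):
    d=cam("wrist"); P.append(read_state()["eef_pos"])
    for r in models.place_of(d,"knob")[:1]: K.append(np.r_[r["location"],at_z(d,r["location"],.187)])
    b=models.look_for(d,"knob")[:1]; print([x["bbox"] for x in b])
print(np.round(P,4)); print(np.round(K,4)); s=read_state();print(s["time_s"],s["wrist_force"])
for i in range(2):
    d=cam("scene" if i else "side"); r=models.place_of(d,"axis_top"); print(r[:1],[at_z(d,x["location"],.165) for x in r[:1]])
E
```

```text
[[239.6, 185.2, 141.8, 136.0]]
[[239.9, 185.5, 142.7, 100.6]]
[[240.8, 182.7, 141.7, 138.0]]
[[ 0.5235 -0.0352  0.2824]
 [ 0.5236 -0.0359  0.2824]
 [ 0.5237 -0.0364  0.2824]]
[[ 2.892e+02  2.097e+02  5.236e-01 -2.810e-02  1.870e-01]
 [ 2.857e+02  2.113e+02  5.239e-01 -3.180e-02  1.870e-01]
 [ 2.887e+02  2.118e+02  5.253e-01 -3.050e-02  1.870e-01]]
3.2667 [ 0.20968848 -0.36041016 -0.24611239]
[] []
[] []
```

>>> {"op": "step_arm", "data": {
  "series": "0.25 0.33 2 0; 0.25 0.33 4 0; 0.25 0.33 6 0; 0.25 0.33 7.5 0; 0.25 0.33 8.5 0; 0.25 0.33 9.2 0; 0.25 0.33 9.7 0; 0.25 0.33 9.9 0; 0.25 0.33 9.9 0; 0.25 0.33 9.9 0"
}}

```text
time_s: 4.3
eef_pos: [0.5231, -0.0328, 0.1839]
eef_rot: [0.204, 0.979, 0.0, 0.0]
wrist_force: [0.0, 0.0, -0.1]
gripper_width: 0.997
grip_force: 0.0
```

>>> {"op": "step_arm", "data": {
  "series": "0 0 0 0;0 0 0 0;0 0 0 0;0 0 0 0;0 0 0 0;0 0 0 0;0 0 0 0;0 0 0 0;0 0 0 0;0 0 0 0",
  "jaw": 0,
  "squeeze": 20
}}

```text
time_s: 5.13
eef_pos: [0.5227, -0.0327, 0.1833]
eef_rot: [0.204, 0.979, 0.0, -0.0]
wrist_force: [-0.6, 0.0, 0.7]
gripper_width: 0.326
grip_force: 0.0
```

```bash
python3 - <<'E'
from h import *
for i in range(5):
    s=read_state();print(s["time_s"],s["eef_pos"].round(4),s["wrist_force"].round(2),s["gripper_width"],s["grip_force"]);d=cam("scene")
cv2.imwrite("pics/s2.png",cv2.resize(d["pixels"][120:300,180:400],None,fx=3,fy=3))
E
```

```text
5.1333 [ 0.5227 -0.0327  0.1833] [-0.64  0.05  0.74] 0.32635215357376784 0.0
5.1833 [ 0.5227 -0.0327  0.1833] [ 0.46 -0.16 -0.42] 0.28035064064849163 0.0
5.2333 [ 0.5227 -0.0327  0.1833] [-0.5  -0.4   0.39] 0.237517675522653 0.0
5.2833 [ 0.5228 -0.0327  0.1834] [ 2.01  2.72 -0.47] 0.18872270955468773 1.5885180694749579
5.3333 [ 0.523  -0.0323  0.1833] [ 1.37  0.37 -1.48] 0.1600621310603787 20.041773767610582
```

View pics/s2.png

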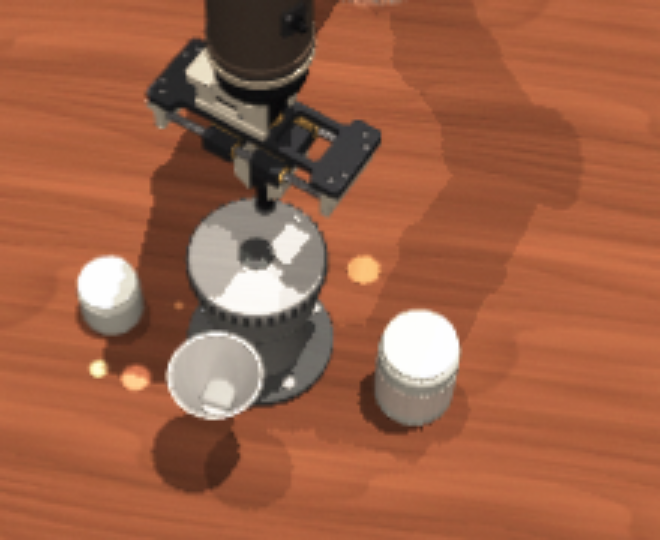

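Knob gripped: width is about 15 mm and grip 20 N. Now the arc rows in tool axes.

```bash
cat > arc.py <<'E'
import sys, numpy as np
# arc.py cx cy r  a_from a_to n  (deg, world) -> rows (cm, tool axes)
cx,cy,r,a0,a1,n=map(float,sys.argv[1:7])
X=np.array([[-.917,.399],[.399,.917]])
a=np.radians(np.linspace(a0,a1,int(n)+1)); p=np.c_[cx+r*np.cos(a),cy+r*np.sin(a)]
t=(p-p[0])@X.T*100
print("; ".join(f"{u:.2f} {v:.2f} 0 0" for u,v in t[1:]))
E
python3 arc.py .575 -.031 .052 181.7 121.7 18
```

```text
0.12 0.28 0 0; 0.23 0.56 0 0; 0.31 0.85 0 0; 0.38 1.14 0 0; 0.44 1.44 0 0; 0.47 1.74 0 0; 0.49 2.04 0 0; 0.49 2.35 0 0; 0.48 2.65 0 0; 0.44 2.95 0 0; 0.39 3.25 0 0; 0.32 3.54 0 0; 0.24 3.83 0 0; 0.14 4.12 0 0; 0.02 4.40 0 0; -0.12 4.67 0 0; -0.27 4.93 0 0; -0.43 5.18 0 0
```

>>> {"op": "step_arm", "data": {
  "series": "0.12 0.28 0 0; 0.23 0.56 0 0; 0.31 0.85 0 0; 0.38 1.14 0 0; 0.44 1.44 0 0; 0.47 1.74 0 0; 0.49 2.04 0 0; 0.49 2.35 0 0; 0.48 2.65 0 0; 0.44 2.95 0 0"
}}

```text
time_s: 6.22
eef_pos: [0.5306, -0.0036, 0.1833]
eef_rot: [0.203, 0.979, 0.0, -0.0]
wrist_force: [0.5, -2.2, -1.3]
gripper_width: 0.161
grip_force: 20.0
```

```bash
python3 - <<'E'
from h import *
for i in range(4):
    s=read_state();print(s["time_s"],s["eef_pos"].round(4),s["wrist_force"].round(2),s["gripper_width"],s["grip_force"]);d=cam("scene")
E
```

```text
6.2167 [ 0.5306 -0.0036  0.1833] [ 0.55 -2.15 -1.27] 0.16139884836512594 20.00136046553962
6.2667 [ 0.5311 -0.0027  0.1833] [ 2.97 -0.69 -1.77] 0.1583922096287363 19.995920849205504
6.3167 [ 0.5312 -0.0026  0.1834] [ 3.02  0.48 -2.62] 0.162182180412932 19.992666120379
6.3667 [ 0.5312 -0.0026  0.1834] [ 3.42  0.62 -2.32] 0.15296303227057745 19.99241540193907
```

```bash
python3 arc.py .575 -.031 .052 148.4 91.7 17;
```

```text
-0.05 0.30 0 0; -0.12 0.59 0 0; -0.21 0.88 0 0; -0.31 1.17 0 0; -0.43 1.45 0 0; -0.56 1.72 0 0; -0.71 1.98 0 0; -0.88 2.23 0 0; -1.06 2.48 0 0; -1.25 2.71 0 0; -1.46 2.93 0 0; -1.68 3.14 0 0; -1.91 3.34 0 0; -2.15 3.52 0 0; -2.40 3.68 0 0; -2.66 3.84 0 0; -2.93 3.97 0 0
```

>>> {"op": "step_arm", "data": {
  "series": "-0.05 0.30 0 0; -0.12 0.59 0 0; -0.21 0.88 0 0; -0.31 1.17 0 0; -0.43 1.45 0 0; -0.56 1.72 0 0; -0.71 1.98 0 0; -0.88 2.23 0 0; -1.06 2.48 0 0; -1.25 2.71 0 0; -1.46 2.93 0 0; -1.68 3.14 0 0; -1.91 3.34 0 0; -2.15 3.52 0 0; -2.40 3.68 0 0; -2.66 3.84 0 0; -2.93 3.97 0 0; -2.93 3.97 0 0"
}}

```text
time_s: 7.92
eef_pos: [0.5744, 0.021, 0.1834]
eef_rot: [0.203, 0.979, 0.0, 0.001]
wrist_force: [1.2, -1.0, -0.5]
gripper_width: 0.158
grip_force: 20.0
```

```bash
python3 - <<'E'
from h import *
for i in range(4):
    s=read_state();print(s["time_s"],s["eef_pos"].round(4),s["wrist_force"].round(2),s["gripper_width"],s["grip_force"]);d=cam("scene")
E
python3 arc.py .575 -.031 .052 91.7 61.7 10;
```

```text
7.9167 [0.5744 0.021  0.1834] [ 1.21 -1.   -0.52] 0.15750561296336116 19.997475913796734
7.9667 [0.5744 0.021  0.1835] [ 1.16 -1.   -1.94] 0.16106094384884548 19.996087382969563
8.0167 [0.5742 0.021  0.1835] [ 2.34 -0.38 -1.59] 0.15556203864322524 19.99575109610305
8.0667 [0.5741 0.021  0.1835] [ 2.45 -1.69 -0.58] 0.15774477128441058 19.995269389328314
-0.25 0.11 0 0; -0.50 0.21 0 0; -0.76 0.29 0 0; -1.03 0.36 0 0; -1.29 0.41 0 0; -1.56 0.45 0 0; -1.83 0.48 0 0; -2.11 0.49 0 0; -2.38 0.49 0 0; -2.65 0.48 0 0
```

>>> {"op": "step_arm", "data": {
  "series": "-0.25 0.11 0 0; -0.50 0.21 0 0; -0.76 0.29 0 0; -1.03 0.36 0 0; -1.29 0.41 0 0; -1.56 0.45 0 0; -1.83 0.48 0 0; -2.11 0.49 0 0; -2.38 0.49 0 0; -2.65 0.48 0 0; -2.65 0.48 0 0; -2.65 0.48 0 0"
}}

```text
time_s: 9.12
eef_pos: [0.6005, 0.0141, 0.1835]
eef_rot: [0.204, 0.979, -0.0, 0.001]
wrist_force: [2.9, -0.7, 0.1]
gripper_width: 0.157
grip_force: 20.0
```

```bash
cat > st.py <<'E'
from h import *
F=[];P=[]
for i in range(4):
    s=read_state();F.append(s["wrist_force"]);P.append(s["eef_pos"]);d=cam("scene")
F=np.mean(F,0);p=np.mean(P,0);v=p[:2]-[.575,-.031];a=np.arctan2(v[1],v[0]);u=v/np.linalg.norm(v)
print(round(s["time_s"],2),p.round(4),"F",F.round(2),"ang",np.degrees(a).round(2),"r",np.linalg.norm(v).round(4),"rad",(F[:2]@u).round(2),"resist cw",(-F[:2]@[u[1],-u[0]]).round(2),"grip",s["grip_force"].round(1),s["gripper_width"].round(3))
E
python3 st.py
python3 arc.py .575 -.031 .052 61.7 25.7 18;
```

```text
-0.18 -0.02 0 0; -0.36 -0.04 0 0; -0.54 -0.07 0 0; -0.72 -0.11 0 0; -0.89 -0.15 0 0; -1.07 -0.20 0 0; -1.24 -0.26 0 0; -1.41 -0.32 0 0; -1.58 -0.39 0 0; -1.75 -0.46 0 0; -1.91 -0.54 0 0; -2.07 -0.62 0 0; -2.23 -0.71 0 0; -2.38 -0.81 0 0; -2.53 -0.91 0 0; -2.68 -1.02 0 0; -2.82 -1.13 0 0; -2.96 -1.24 0 0Traceback (most recent call last):
  File "st.py", line 6, in <module>
    print(round(s["time_s"],2),p.round(4),"F",F.round(2),"ang",np.degrees(a).round(2),"r",np.linalg.norm(v).round(4),"rad",(F[:2]@u).round(2),"resist cw",(-F[:2]@[u[1],-u[0]]).round(2),"grip",s["grip_force"].round(1),s["gripper_width"].round(3))
                                                                                                                                                                                                ^^^^^^^^^^^^^^^^^^^^^
AttributeError: 'float' object has no attribute 'round'
```

>>> {"op": "step_arm", "data": {
  "series": "-0.18 -0.02 0 0; -0.36 -0.04 0 0; -0.54 -0.07 0 0; -0.72 -0.11 0 0; -0.89 -0.15 0 0; -1.07 -0.20 0 0; -1.24 -0.26 0 0; -1.41 -0.32 0 0; -1.58 -0.39 0 0; -1.75 -0.46 0 0; -1.91 -0.54 0 0; -2.07 -0.62 0 0; -2.23 -0.71 0 0; -2.38 -0.81 0 0; -2.53 -0.91 0 0; -2.68 -1.02 0 0; -2.82 -1.13 0 0; -2.96 -1.24 0 0; -2.96 -1.24 0 0"
}}

```text
time_s: 10.9
eef_pos: [0.6222, -0.0096, 0.1834]
eef_rot: [0.204, 0.979, -0.0, 0.001]
wrist_force: [2.0, 0.3, -0.1]
gripper_width: 0.163
grip_force: 20.0
```

```bash
sed -i 's/(-F\[:2\]@\[u\[1\],-u\[0\]\])/np.float64(-(F[:2]@np.array([u[1],-u[0]])))/; s/s\["grip_force"\].round(1),s\["gripper_width"\].round(3)/s["grip_force"],s["gripper_width"]/' st.py; python3 st.py
python3 arc.py .575 -.031 .052 25.7 1.7 10;python3 arc.py .575 -.031 .052 1.7 -4.3 4
```

```text
11.05 [ 0.6221 -0.0096  0.1834] F [ 2.6  -0.74 -0.19] ang 24.47 r 0.0518 rad 2.06 resist cw -1.75 grip 19.996002788393525 0.16196480480345996
-0.16 -0.15 0 0; -0.32 -0.30 0 0; -0.47 -0.46 0 0; -0.61 -0.62 0 0; -0.74 -0.79 0 0; -0.87 -0.97 0 0; -0.99 -1.15 0 0; -1.11 -1.34 0 0; -1.21 -1.53 0 0; -1.31 -1.72 0 0
-0.06 -0.12 0 0; -0.11 -0.25 0 0; -0.16 -0.38 0 0; -0.21 -0.50 0 0
```

>>> {"op": "step_arm", "data": {
  "series": "-0.16 -0.15 0 0; -0.32 -0.30 0 0; -0.47 -0.46 0 0; -0.61 -0.62 0 0; -0.74 -0.79 0 0; -0.87 -0.97 0 0; -0.99 -1.15 0 0; -1.11 -1.34 0 0; -1.21 -1.53 0 0; -1.31 -1.72 0 0; -1.31 -1.72 0 0"
}}

```text
time_s: 12.02
eef_pos: [0.6268, -0.0308, 0.1833]
eef_rot: [0.204, 0.979, -0.0, 0.0]
wrist_force: [2.8, 0.1, 0.2]
gripper_width: 0.158
grip_force: 20.0
```

>>> {"op": "step_arm", "data": {
  "series": "-0.06 -0.12 0 0; -0.11 -0.25 0 0; -0.16 -0.38 0 0; -0.21 -0.50 0 0; -0.21 -0.50 0 0"
}}

```text
time_s: 12.43
eef_pos: [0.6266, -0.0357, 0.1833]
eef_rot: [0.204, 0.979, -0.0, 0.0]
wrist_force: [2.6, 0.3, 0.7]
gripper_width: 0.159
grip_force: 20.0
```

```bash
 python3 st.py
python3 arc.py .575 -.031 .052 -4.3 -28.3 10;python3 arc.py .575 -.031 .052 -28.3 -34.3 4
```

```text
12.58 [ 0.6266 -0.0356  0.1833] F [ 2.38 -0.69  0.68] ang -5.13 r 0.0518 rad 2.43 resist cw -0.47 grip 19.996451347251423 0.15768947752819612
-0.07 -0.21 0 0; -0.13 -0.42 0 0; -0.18 -0.63 0 0; -0.22 -0.84 0 0; -0.25 -1.06 0 0; -0.27 -1.27 0 0; -0.29 -1.49 0 0; -0.29 -1.71 0 0; -0.29 -1.93 0 0; -0.27 -2.15 0 0
0.01 -0.14 0 0; 0.03 -0.27 0 0; 0.05 -0.41 0 0; 0.07 -0.54 0 0
```

>>> {"op": "step_arm", "data": {
  "series": "-0.07 -0.21 0 0; -0.13 -0.42 0 0; -0.18 -0.63 0 0; -0.22 -0.84 0 0; -0.25 -1.06 0 0; -0.27 -1.27 0 0; -0.29 -1.49 0 0; -0.29 -1.71 0 0; -0.29 -1.93 0 0; -0.27 -2.15 0 0; -0.27 -2.15 0 0"
}}

```text
time_s: 13.55
eef_pos: [0.62, -0.0568, 0.1833]
eef_rot: [0.204, 0.979, -0.0, -0.0]
wrist_force: [1.2, -0.1, 0.4]
gripper_width: 0.159
grip_force: 20.0
```

>>> {"op": "step_arm", "data": {
  "series": "0.01 -0.14 0 0; 0.03 -0.27 0 0; 0.05 -0.41 0 0; 0.07 -0.54 0 0; 0.07 -0.54 0 0"
}}

```text
time_s: 13.97
eef_pos: [0.6174, -0.061, 0.1833]
eef_rot: [0.204, 0.979, -0.0, -0.0]
wrist_force: [0.9, -0.4, -0.5]
gripper_width: 0.162
grip_force: 20.0
```

```bash
 python3 st.py
python3 arc.py .575 -.031 .052 -34.3 -58.3 10;python3 arc.py .575 -.031 .052 -58.3 -64.3 4
```

```text
14.12 [ 0.6174 -0.0609  0.1832] F [ 1.1  -0.64 -0.22] ang -35.21 r 0.0519 rad 1.27 resist cw 0.11 grip 19.99769471494801 0.1604647878933358
0.05 -0.21 0 0; 0.10 -0.42 0 0; 0.16 -0.63 0 0; 0.23 -0.84 0 0; 0.31 -1.04 0 0; 0.40 -1.24 0 0; 0.50 -1.43 0 0; 0.60 -1.63 0 0; 0.72 -1.81 0 0; 0.84 -1.99 0 0
0.08 -0.11 0 0; 0.16 -0.22 0 0; 0.25 -0.33 0 0; 0.33 -0.43 0 0
```

>>> {"op": "step_arm", "data": {
  "series": "0.05 -0.21 0 0; 0.10 -0.42 0 0; 0.16 -0.63 0 0; 0.23 -0.84 0 0; 0.31 -1.04 0 0; 0.40 -1.24 0 0; 0.50 -1.43 0 0; 0.60 -1.63 0 0; 0.72 -1.81 0 0; 0.72 -1.81 0 0"
}}

```text
time_s: 15.0
eef_pos: [0.6068, -0.0711, 0.184]
eef_rot: [0.202, 0.979, 0.002, 0.002]
wrist_force: [10.8, 7.5, -3.8]
gripper_width: 0.159
grip_force: 20.0
```

```bash
 python3 st.py; python3 arc.py .575 -.031 .052 -55.9 -64.3 6
python3 -c "
from h import *
d=cam('scene');e=cam('side')
cv2.imwrite('pics/s3.png',np.hstack([cv2.resize(d['pixels'][140:280,190:330],(400,400)),cv2.resize(e['pixels'][140:280,230:370],(400,400))]))"
```

```text
15.15 [ 0.6068 -0.0711  0.184 ] F [10.77  7.16 -3.44] ang -51.61 r 0.0512 rad 1.07 resist cw 12.89 grip 19.997386877519716 0.15807099432516372
0.07 -0.11 0 0; 0.14 -0.21 0 0; 0.22 -0.31 0 0; 0.29 -0.42 0 0; 0.37 -0.51 0 0; 0.45 -0.61 0 0
```

View pics/s3.png

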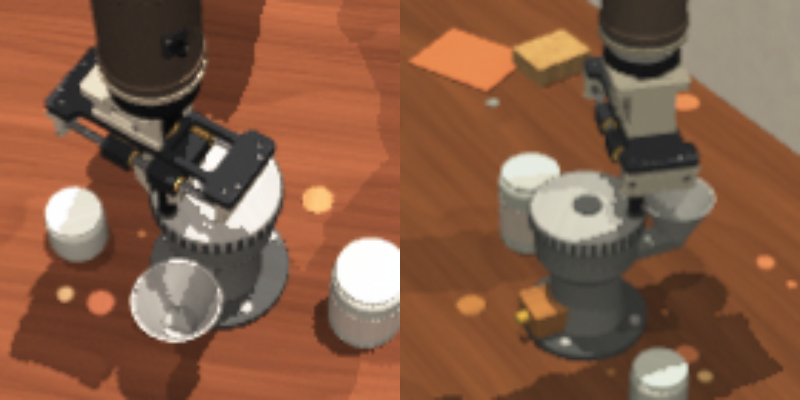

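The knob is still in the grip, over the rim near the hopper (scene crop px 165,205). Resistance jumped to about 13 N at -51.6°. That angle isn't where I expected a click, so before trusting it I'll back off a little and measure the slope and the moment.

```bash
python3 -c "
from h import *
s=read_state();print(s['moment'],s['wrist_force'],s['eef_rot'],s['qpos'].round(3))"; python3 arc.py .575 -.031 .052 -55.9 -50.9 3;python3 arc.py .575 -.031 .052 -50.9 -45.9 3
```

```text
[ 1.55622494 -2.43159074 -0.00943324] [10.75336087  6.56781314 -2.77588646] [0.20213594 0.97935279 0.00189186 0.00236541] [-0.259  0.448  0.419  1.676 -0.208  1.056  1.388]
-0.08 0.13 0 0; -0.15 0.26 0 0; -0.23 0.39 0 0
-0.07 0.14 0 0; -0.13 0.27 0 0; -0.19 0.41 0 0
```

>>> {"op": "step_arm", "data": {
  "series": "-0.08 0.13 0 0; -0.15 0.26 0 0; -0.23 0.39 0 0; -0.23 0.39 0 0; -0.23 0.39 0 0"
}}

```text
time_s: 15.72
eef_pos: [0.6095, -0.0693, 0.1837]
eef_rot: [0.202, 0.979, 0.001, 0.002]
wrist_force: [8.1, 4.8, -2.2]
gripper_width: 0.161
grip_force: 20.0
```

```bash
python3 st.py
```

```text
15.87 [ 0.6095 -0.0693  0.1837] F [ 7.99  5.39 -2.84] ang -47.94 r 0.0515 rad 1.35 resist cw 9.54 grip 19.99698953168263 0.1574128987238546
```

>>> {"op": "step_arm", "data": {
  "series": "-0.07 0.14 0 0; -0.13 0.27 0 0; -0.19 0.41 0 0; -0.19 0.41 0 0; -0.19 0.41 0 0"
}}

```text
time_s: 16.33
eef_pos: [0.6118, -0.0674, 0.1835]
eef_rot: [0.203, 0.979, 0.001, 0.001]
wrist_force: [4.5, 3.7, -0.4]
gripper_width: 0.161
grip_force: 20.0
```

```bash
python3 st.py;python3 arc.py .575 -.031 .052 -45.9 -40.9 3;python3 arc.py .575 -.031 .052 -40.9 -35.9 3
```

```text
16.48 [ 0.6117 -0.0674  0.1835] F [ 4.64  3.37 -1.1 ] ang -44.75 r 0.0517 rad 0.92 resist cw 5.66 grip 19.99483925108052 0.1608152182222397
-0.06 0.14 0 0; -0.11 0.28 0 0; -0.15 0.43 0 0
-0.04 0.14 0 0; -0.08 0.29 0 0; -0.12 0.44 0 0
```

```bash
for a in -45.9 -40.9 -35.9 -30.9 -25.9 -20.9 -15.9 -10.9; do python3 arc.py .575 -.031 .052 $a $(python3 -c "print($a+5)") 2; done
```

```text
-0.08 0.21 0 0; -0.15 0.43 0 0
-0.06 0.22 0 0; -0.12 0.44 0 0
-0.04 0.22 0 0; -0.08 0.45 0 0
-0.02 0.23 0 0; -0.04 0.45 0 0
-0.00 0.23 0 0; 0.00 0.45 0 0
0.02 0.23 0 0; 0.04 0.45 0 0
0.03 0.22 0 0; 0.08 0.45 0 0
0.05 0.22 0 0; 0.12 0.44 0 0
```

>>> {"op": "step_arm", "data": {
  "series": "-0.08 0.21 0 0; -0.15 0.43 0 0; -0.15 0.43 0 0; -0.15 0.43 0 0"
}}

```text
time_s: 16.87
eef_pos: [0.6138, -0.0656, 0.1833]
eef_rot: [0.204, 0.979, -0.0, -0.0]
wrist_force: [0.9, 0.0, 0.8]
gripper_width: 0.157
grip_force: 20.0
```

```bash
python3 st.py
```

```text
17.02 [ 0.6138 -0.0655  0.1833] F [ 0.38 -0.61  0.33] ang -41.64 r 0.0519 rad 0.69 resist cw -0.2 grip 19.995891567959916 0.16157059322128556
```

>>> {"op": "step_arm", "data": {
  "series": "-0.06 0.22 0 0; -0.12 0.44 0 0; -0.12 0.44 0 0; -0.12 0.44 0 0"
}}

```text
time_s: 17.4
eef_pos: [0.6167, -0.062, 0.1832]
eef_rot: [0.204, 0.979, -0.0, -0.0]
wrist_force: [-1.3, -3.4, -0.1]
gripper_width: 0.156
grip_force: 20.0
```

```bash
python3 st.py
```

```text
17.55 [ 0.6168 -0.0618  0.1832] F [-0.71 -3.12 -0.13] ang -36.41 r 0.052 rad 1.28 resist cw -2.93 grip 20.009973149026337 0.1573364833354242
```

>>> {"op": "step_arm", "data": {
  "series": "-0.04 0.22 0 0; -0.08 0.45 0 0; -0.08 0.45 0 0; -0.08 0.45 0 0"
}}

```text
time_s: 17.93
eef_pos: [0.6199, -0.057, 0.1833]
eef_rot: [0.203, 0.979, 0.0, 0.0]
wrist_force: [-0.1, -1.4, -0.2]
gripper_width: 0.156
grip_force: 20.0
```

```bash
python3 st.py
```

```text
18.08 [ 0.6198 -0.057   0.1834] F [ 0.42 -1.12 -0.86] ang -30.1 r 0.0518 rad 0.93 resist cw -0.76 grip 19.99881998026467 0.1586469486372824
```

>>> {"op": "step_arm", "data": {
  "series": "-0.02 0.23 0 0; -0.04 0.45 0 0; -0.04 0.45 0 0; -0.04 0.45 0 0"
}}

```text
time_s: 18.47
eef_pos: [0.6219, -0.0532, 0.1834]
eef_rot: [0.203, 0.979, 0.0, 0.0]
wrist_force: [0.5, 0.0, 0.2]
gripper_width: 0.155
grip_force: 20.0
```

```bash
python3 st.py
```

```text
18.62 [ 0.6219 -0.0532  0.1834] F [ 0.91 -0.28 -0.18] ang -25.37 r 0.0519 rad 0.95 resist cw 0.13 grip 19.995981800811933 0.15486499183517596
```

>>> {"op": "step_arm", "data": {
  "series": "0 0.23 0 0; 0 0.45 0 0; 0 0.45 0 0; 0 0.45 0 0"
}}

```text
time_s: 19.0
eef_pos: [0.6237, -0.049, 0.1834]
eef_rot: [0.203, 0.979, 0.0, 0.0]
wrist_force: [1.1, 0.5, 0.2]
gripper_width: 0.156
grip_force: 20.0
```

```bash
python3 st.py
```

```text
19.15 [ 0.6236 -0.049   0.1834] F [ 1.07  0.4  -0.55] ang -20.33 r 0.0519 rad 0.87 resist cw 0.74 grip 19.994200973887928 0.15515707733468156
```

>>> {"op": "step_arm", "data": {
  "series": "0.02 0.23 0 0; 0.04 0.45 0 0; 0.04 0.45 0 0; 0.04 0.45 0 0"
}}

```text
time_s: 19.53
eef_pos: [0.625, -0.0449, 0.1833]
eef_rot: [0.203, 0.979, 0.0, 0.0]
wrist_force: [0.9, 1.2, -0.4]
gripper_width: 0.158
grip_force: 20.0
```

```bash
python3 st.py
```

```text
19.68 [ 0.625  -0.0449  0.1834] F [ 0.87  1.35 -0.04] ang -15.53 r 0.0519 rad 0.48 resist cw 1.53 grip 19.994571209099377 0.15885979638180597
```

>>> {"op": "step_arm", "data": {
  "series": "0.03 0.22 0 0; 0.08 0.45 0 0; 0.08 0.45 0 0; 0.08 0.45 0 0"
}}

```text
time_s: 20.07
eef_pos: [0.6259, -0.041, 0.1833]
eef_rot: [0.204, 0.979, -0.0, 0.0]
wrist_force: [1.0, -1.8, -0.4]
gripper_width: 0.158
grip_force: 20.0
```

```bash
python3 st.py
```

```text
20.22 [ 0.6259 -0.041   0.1833] F [ 0.87 -0.51 -0.28] ang -11.13 r 0.0519 rad 0.96 resist cw -0.33 grip 19.998320697523013 0.15836096267317545
```

The picture is consistent now. Free clicks show near -12° and -41.5°, and the spring resistance starts at about -41.5°, so that is the touch (about 0.1 rad past it at most, well under the limit). Four clicks back is about 79°.

```bash
python3 arc.py .575 -.031 .052 -10.9 34.1 15;python3 arc.py .575 -.031 .052 34.1 79.1 15
```

```text
0.07 0.26 0 0; 0.15 0.52 0 0; 0.24 0.78 0 0; 0.35 1.03 0 0; 0.47 1.27 0 0; 0.60 1.51 0 0; 0.74 1.74 0 0; 0.90 1.97 0 0; 1.07 2.18 0 0; 1.25 2.39 0 0; 1.44 2.58 0 0; 1.64 2.77 0 0; 1.85 2.94 0 0; 2.06 3.10 0 0; 2.29 3.26 0 0
0.23 0.14 0 0; 0.47 0.27 0 0; 0.72 0.38 0 0; 0.97 0.48 0 0; 1.23 0.57 0 0; 1.49 0.65 0 0; 1.76 0.71 0 0; 2.03 0.75 0 0; 2.30 0.79 0 0; 2.57 0.80 0 0; 2.84 0.81 0 0; 3.11 0.80 0 0; 3.38 0.77 0 0; 3.65 0.74 0 0; 3.92 0.68 0 0
```

>>> {"op": "step_arm", "data": {
  "series": "0.07 0.26 0 0; 0.15 0.52 0 0; 0.24 0.78 0 0; 0.35 1.03 0 0; 0.47 1.27 0 0; 0.60 1.51 0 0; 0.74 1.74 0 0; 0.90 1.97 0 0; 1.07 2.18 0 0; 1.25 2.39 0 0; 1.44 2.58 0 0; 1.64 2.77 0 0; 1.85 2.94 0 0; 2.06 3.10 0 0; 2.29 3.26 0 0; 2.29 3.26 0 0"
}}

```text
time_s: 21.6
eef_pos: [0.6173, -0.0006, 0.1833]
eef_rot: [0.203, 0.979, 0.0, -0.001]
wrist_force: [0.6, 0.1, 0.7]
gripper_width: 0.16
grip_force: 20.0
```

```bash
python3 st.py
```

```text
21.75 [ 6.173e-01 -6.000e-04  1.833e-01] F [-0.17  0.83  1.02] ang 35.68 r 0.0521 rad 0.34 resist cw 0.77 grip 19.997362870653888 0.16137424563767208
```

>>> {"op": "step_arm", "data": {
  "series": "0.23 0.14 0 0; 0.47 0.27 0 0; 0.72 0.38 0 0; 0.97 0.48 0 0; 1.23 0.57 0 0; 1.49 0.65 0 0; 1.76 0.71 0 0; 2.03 0.75 0 0; 2.30 0.79 0 0; 2.57 0.80 0 0; 2.84 0.81 0 0; 3.11 0.80 0 0; 3.38 0.77 0 0; 3.65 0.74 0 0; 3.92 0.68 0 0; 3.92 0.68 0 0; 3.92 0.68 0 0; 3.92 0.68 0 0"
}}

```text
time_s: 23.3
eef_pos: [0.5845, 0.0202, 0.1833]
eef_rot: [0.203, 0.979, 0.0, -0.0]
wrist_force: [0.7, 0.9, 1.9]
gripper_width: 0.157
grip_force: 20.0
```

```bash
python3 st.py
```

```text
23.45 [0.5846 0.0201 0.1833] F [1.01 0.7  1.35] ang 79.33 r 0.052 rad 0.88 resist cw -0.86 grip 19.9980203423911 0.15686310643969464
```

>>> {"op": "step_arm", "data": {
  "series": "0 0 0 0; 0 0 0 0; 0 0 0 0; 0 0 0 0; 0 0 0 0; 0 0 0 0; 0 0 0 0; 0 0 0 0",
  "jaw": 0.45
}}

```text
time_s: 24.17
eef_pos: [0.5846, 0.02, 0.1833]
eef_rot: [0.204, 0.979, 0.0, -0.0]
wrist_force: [0.4, 0.2, 0.2]
gripper_width: 0.449
grip_force: 0.0
```

>>> {"op": "step_arm", "data": {
  "series": "0 0 -0.5 0; 0 0 -1.5 0; 0 0 -3 0; 0 0 -5 0; 0 0 -7 0; 0 0 -9 0; 0 0 -10 0; 0 0 -10 0; 0 0 -10 0; 0 0 -10 0; 0 0 -10 0; 0 0 -10 0; 0 0 -10 0; 0 0 -10 0"
}}

```text
time_s: 25.33
eef_pos: [0.5845, 0.02, 0.2829]
eef_rot: [0.204, 0.979, -0.0, -0.0]
wrist_force: [-0.0, -0.3, 0.2]
gripper_width: 0.451
grip_force: 0.0
```

```bash
python3 - <<'E'
from h import *
d=cam("wrist"); s=read_state(); im=d["pixels"].copy()
for a in range(18,360,30):
    p=proj(d,[.575+.052*np.cos(np.radians(a+.5)),-.031+.052*np.sin(np.radians(a+.5)),.187]); cv2.circle(im,tuple(int(v) for v in p),3,(0,255,0) if a!=78 else (0,0,255),1)
print(s["time_s"],s["eef_pos"],[(r["location"],r["conf"],at_z(d,r["location"],.187)) for r in models.place_of(d,"knob")[:2]])
cv2.imwrite("pics/w4.png",im)
E
```

```text
25.3833 [0.58453639 0.01995468 0.28297046] [([284.9, 217.4], 0.57, array([0.58913403, 0.02113882, 0.187     ]))]
```

View pics/w4.png

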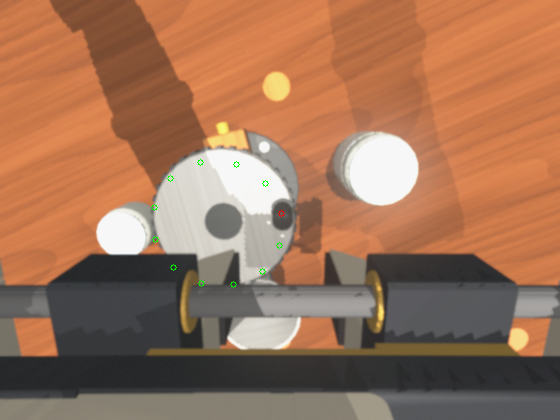

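The released knob sits at px (282,214), which matches the predicted click mark for four clicks open (281,214). The tins look undisturbed, so I'm handing in.

```bash
python3 -c "
from rig import order
print(order.sign_off())"
```

```text
the job is handed in; nothing more can be done
None
```

I turned the ring clockwise to the burr touch (about 13 N at the knob, below the 20 N limit), backed it off four clicks, let go and handed the job in; the verdict was not shown.

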